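# Seat the table-rail piece in the scraping cradle and clamp it

### The arm

A 6-joint arm with a two-finger parallel gripper is mounted at the origin on the work surface. World frame = base frame: x ahead of the robot, y to its left, z up, the work surface at z = 0. Lengths are in m, angles in rad, forces in N, time in s.
With the tool pointing down it reaches from about 0.3 to 0.75 m from the base axis. Payload 8.5 kg.
Tool frame: the origin (TCP) lies midway between the tips of the shut fingers; the grasp point (between the pads) lies 19 mm behind it; y points along the fingers, x is the direction in which the jaws open and shut, and the axes are right-handed (so a half turn about y gives the same grasp; the last joint's range is limited). The gripper opens to 85 mm and grips with 20 to 120 N. Pads are 22 mm wide; open, the fingers measure 114 mm over their backs; the gripper's body (76 mm by 85 mm) begins 54 mm behind the grasp point. The pads swing forward as they close: fully open they stand 13 mm farther back than shut.
Start: joints at [-1.487, 0.381, 1.297, -0, 1.464, -0.215], TCP at [0.162, -0.526, 0.231] pointing down, gripper open.
Joint ranges: [-3.11, 3.11], [-0.89, 2.33], [0.22, 2.48], [-1.42, 4.56], [0.17, 2.85], [-2.88, 2.88]. Speed limits (rad/s): [2.39, 2.39, 3.14, 3.14, 3.14, 3.14].

### API

Orientations are given as a rotation vector (axis times angle).
In Python, from station import env, imaging gives the robot as it stands.
- The arm moves only by the shell command python3 -m handwheel 'ROWS' [OPENING] [FORCE]. ROWS is JSON, a list of rows, each an object with "linear": the shift along the tool's x, y, z in mm, a list of three; "rotation": the turn, a rotation vector about the tool's x, y, z in rad, a list of three. A call has 1 to 8 rows; each row is the pose to reach, as a shift and turn from the pose commanded when the call began, along the tool's axes at that moment; what a row does not reach only later rows make up. A row lasts 1/10 s, in which the tool goes at most 50 mm and 8.59 degrees, less where a joint would pass 70% of its speed; a pose out of reach is approached as far as the arm can. A call with a gripper value outside its range is refused whole. OPENING is the finger opening in mm, from 0 to 85.4, set as the call begins (- or left out, the last holds). The fingers move at their own pace and stop on an object; FORCE is the grip in N (left out, the last holds). Time passes only in rows, so rows that repeat a pose let the fingers close. It gives the time, the measured TCP pose, the force and the opening at its end, in the units of the state.
- env.read_state(): the state, without advancing time (a new reading comes with each control period).
- imaging.capture(name): name is "side" or "top"; returns the picture (384x512x3 uint8, red, green, blue); there is no depth.
- imaging.calibration(name): a dict with "fx", "fy", "cx", "cy" (pixels), "extrinsics" (4x4, takes a point from camera to world coordinates). Camera axes: x right, y up, looking along -z (the intrinsics and any distortion apply to the point x, -y, -z); pixel columns grow to the right and rows downward; lengths in m; the calibration is good to about 2 mm. A picture is of the moment at which its call begins. calibration takes no time and is no camera call.
- env.hand_in(): hands the job in, once; it reports no verdict.
The state is a dict: "t": time; "joints": joint angles; "qvel": joint speeds; "effort": joint torques, N m; "eef_pos": TCP position; "tool_rot": TCP orientation; "wrist_force": force on the tool from outside, world axes, zero at the start; "torque": the same for the moment, N m; "grip_width": finger opening in m.
Only numpy, scipy, OpenCV 4.12 (cv2) and the standard library are available. Lean on these libraries where they do the work, as an engineer would, in place of code of your own. Each camera call takes 0.05 s, during which the arm holds its last target.

### The job

Three pieces of old table rail lie on the bench: put the middle-length one, the one that fills the pocket of the scraping cradle, into that pocket without dropping it. The pocket's stiff lift-out plate has been left raised, so press the piece down until you feel it stop on the bottom, fully home, while the clamp is still open. Then swing the hinged clamp right down onto it, and let go.

Things in the scene. Friction and masses are not known exactly. Their poses are not given: they have to be found in the camera images.
- rail_center (a point): Centre of the wanted piece: a wooden bar 130 mm long (x), 45 wide (y), 55 high (z), 0.15 to 0.3 kg, dark half-scraped varnish, bare light patch on top, lying on the bench, z up. Two others of the same section and look, 200 and 75 mm long, lie beside it in any order and are not wanted. Either end may face either way in the cradle.
- cradle: Fixed scraping cradle: wooden board, its top at z 22 mm, with a pocket framed by low light-wood walls. Origin at bench level below the pocket's middle, z up, x along the pocket. The pocket is 146 mm long, 61 wide inside; walls 10 mm thick, tops at z 50. The long walls have an 86 mm gap in the middle for fingers. A piece fully home has its centre at z 57.5 and its top at z 85.
- pocket_floor (a point): Middle of the pocket's floor when fully down, 30 mm above the cradle's origin. The floor is an aluminium lift-out plate that slides vertically and stays where left. It starts raised by an unknown 7 to 12 mm, so a piece just set down stands that much proud; about 10 N of push slides it down to its hard stop.
- clamp (a joint): Clamp arm angle, rad: 0 closed, level over the pocket, pad on a piece that is home; 1.57 upright; at most 2.0; starts at 1.65 to 1.95. Steel bar 36 mm wide, 14 thick, on a hinge parallel to the cradle's x at x 0, y -115, z 104 mm in its frame; closed it points along +y, 175 mm long. Stiff hinge, stays where left; 2 to 5 N at the cross-bar moves it.
- clamp_bar (a point): Middle of the black cross-bar near the clamp arm's free end, 165 mm from the hinge: round, 20 mm thick, 90 mm long, parallel to the cradle's x. Open, it is about 265 mm above the bench; push it from behind (its -y side in the cradle's frame) towards the pocket, then down. Closed, it is at y +50, z 104 mm in the cradle's frame.
Not all that is in view belongs to the job. Leave any turquoise look-alike of the part that bears rail_center alone.

How it is judged:
By the outcome, as a careful person would: the job done as asked, in the order asked, and still so for the second after the job is handed in, with the robot touching nothing.
It also fails if it takes over 51 s, if anything falls off the work surface, if the arm or the gripper's body presses on something with over 40 N, if the wrist force passes 120 N, or if a joint passes its speed limit or range.

## Working session

There is one attempt and no reset: what is moved stays moved. The work goes in short steps, Python scripts to look and compute and a shell command to move; the robot and the scene stay as the last step left them, time stands still between calls to the robot, and variables do not carry over. Pictures are saved under pics/ and viewed, and the job is handed in when it is done.

```bash
ls; mkdir -p pics
cat > h.py <<'E'
import numpy as np,cv2
from station import env, imaging
def shot(n,f):
    im=imaging.capture(n); cv2.imwrite('pics/'+f,im[:,:,::-1]); return im
def cal(n):
    c=imaging.calibration(n); return c,np.array(c['extrinsics'])
def ray(n,u,v,z):
    c,E=cal(n)
    d=E[:3,:3]@np.array([(u-c['cx'])/c['fx'],-(v-c['cy'])/c['fy'],-1]); o=E[:3,3]
    return o+d*(z-o[2])/d[2]
def proj(n,p):
    c,E=cal(n); q=E[:3,:3].T@(np.array(p,float)-E[:3,3]); q=q*[1,-1,-1]
    return np.array([c['cx']+c['fx']*q[0]/q[2],c['cy']+c['fy']*q[1]/q[2]])
E
python3 - <<'E'
from h import *
for n in('side','top'):
    im=shot(n,n+'0.png'); cv2.imwrite(f'pics/{n}0.png',cv2.resize(im,(800,600),interpolation=cv2.INTER_CUBIC)[:,:,::-1])
    c=imaging.calibration(n);print({k:(np.round(v,3).tolist()) for k,v in c.items()})
print(env.read_state())
E
```

```text
pics
{'fx': 362.616, 'fy': 362.616, 'cx': 261.451, 'cy': 193.633, 'extrinsics': [[-0.997, 0.037, -0.074, 0.324], [-0.083, -0.514, 0.854, 0.779], [-0.006, 0.857, 0.516, 0.562], [0.0, 0.0, 0.0, 1.0]]}
{'fx': 495.013, 'fy': 495.013, 'cx': 262.558, 'cy': 194.365, 'extrinsics': [[-0.022, 0.992, -0.125, 0.223], [-1.0, -0.02, 0.024, 0.041], [0.022, 0.126, 0.992, 1.42], [0.0, 0.0, 0.0, 1.0]]}
{'t': 0.1, 'joints': array([-1.48733047e+00,  3.81115114e-01,  1.29817475e+00, -2.13673403e-05,
        1.46356711e+00, -2.15268167e-01]), 'qvel': array([-0.00055547,  0.00120487, -0.00369877,  0.00177475, -0.00089333,
       -0.00035194]), 'effort': array([ 4.50365595e-03, -4.49218869e+01, -2.31653112e+01, -1.04696724e-04,
        3.69782414e-03, -2.18130043e-05]), 'eef_pos': array([ 0.16185768, -0.52537143,  0.23078421]), 'tool_rot': array([-1.334876  ,  0.98694   , -0.98553011]), 'wrist_force': array([-0.59913521,  0.11955357, -0.84234776]), 'torque': array([-0.01107203,  0.04431505,  0.0307238 ]), 'grip_width': 0.08558136991898599}
```

View pics/top0.png

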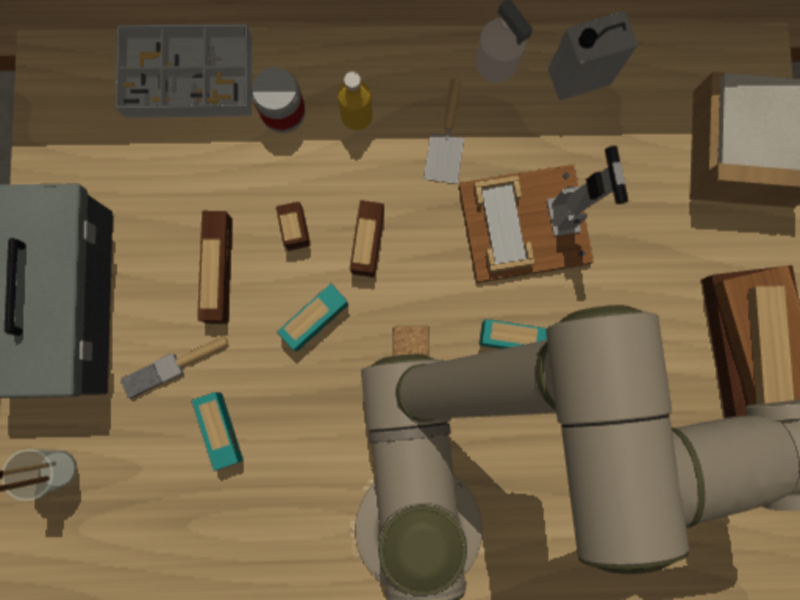

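View pics/side0.png

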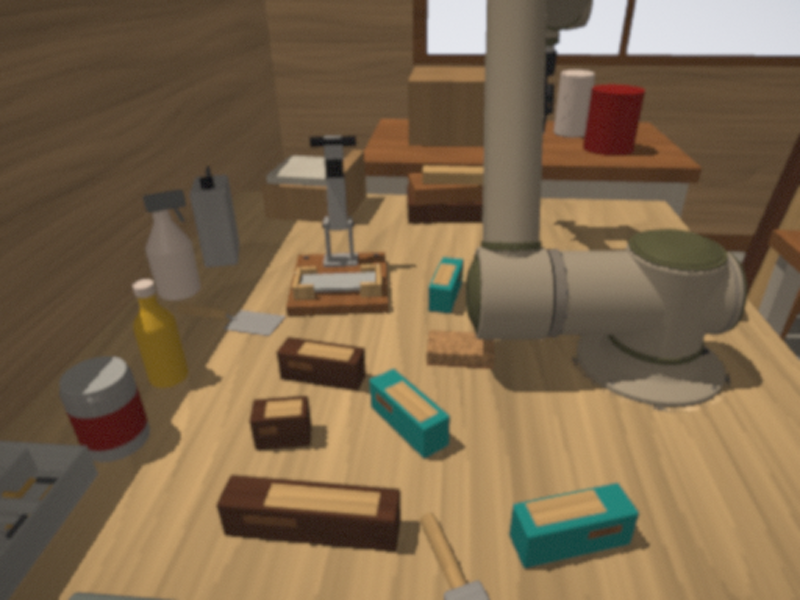

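The top view (800-wide scale) shows three dark bars: long at (214,267), short at (293,226) and middle at (367,238). The cradle is at (525,222) with its clamp bar at (617,175), and the turquoise ones are decoys. I'll measure next.

Run:
```python
from h import *
im=cv2.imread('pics/top0.png')
a=cv2.resize(im[170:300,320:420],(460,598),interpolation=cv2.INTER_CUBIC)
b=cv2.resize(im[130:300,440:650],(740,599),interpolation=cv2.INTER_CUBIC)
cv2.imwrite('pics/ca.png',a);cv2.imwrite('pics/cb.png',b)
s=cv2.imread('pics/side0.png')
cv2.imwrite('pics/cc.png',cv2.resize(s[120:400,260:420],(342,600),interpolation=cv2.INTER_CUBIC))
# segment dark bars on the top image (full-res)
hsv=cv2.cvtColor(im,cv2.COLOR_BGR2HSV)
```

```text
(no output)
```

View pics/ca.png

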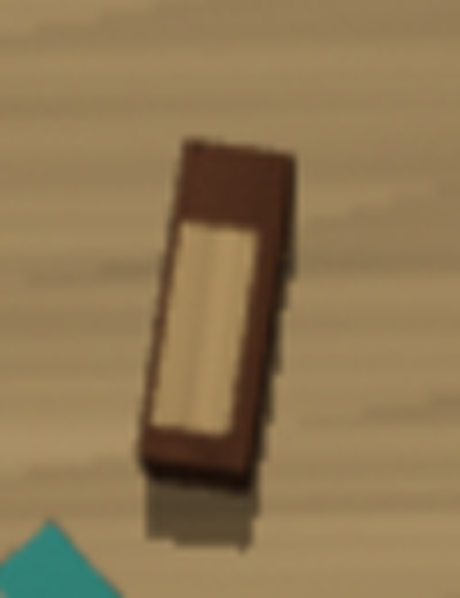

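View pics/cb.png

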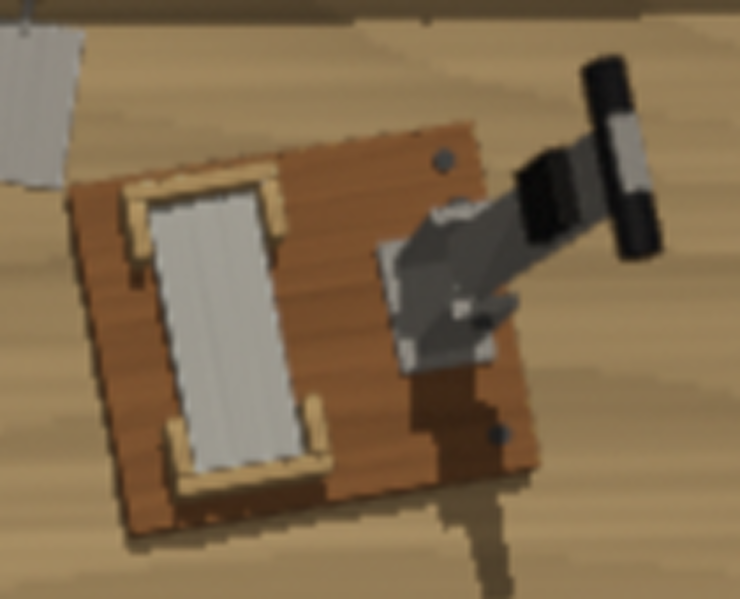

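View pics/cc.png

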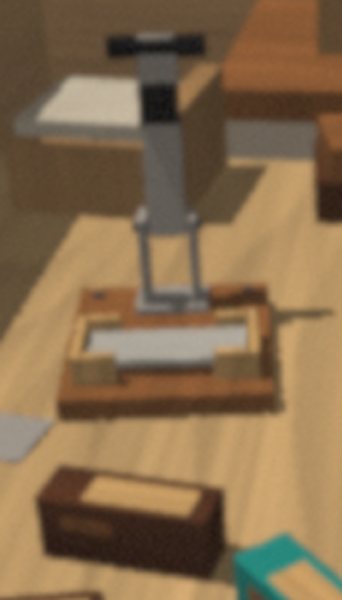

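```bash
cat >> h.py <<'E'
def conv(pts,ox,oy,s):
    p=(np.array(pts,float)+.5)/s-.5+[ox,oy]   # to 800 image
    return (p+.5)*.64-.5
E
python3 - <<'E'
from h import *
A=conv([(185,140),(293,155),(248,470),(143,458)],320,170,4.6)
P=np.array([ray('top',*u,.055) for u in A]);print(P.round(4));d=lambda i,j:np.linalg.norm(P[i]-P[j]).round(4)
print('L',d(0,3),d(1,2),'W',d(0,1),d(2,3),'c',P.mean(0).round(4)); v=(P[0]+P[1]-P[2]-P[3]);print('ang',np.arctan2(v[1],v[0]))
for nm,(ox,oy,s),pts,z in [('wall',(440,130,3.524),[(122,185),(277,162),(331,468),(178,494)],.05),('board',(440,130,3.524),[(68,186),(472,122),(540,468),(128,538)],.022)]:
    B=conv(pts,ox,oy,s);P=np.array([ray('top',*u,z) for u in B]);print(nm,P.round(4));
    print('L',d(0,3),d(1,2),'W',d(0,1),d(2,3),'c',P.mean(0).round(4)); v=(P[0]+P[1]-P[2]-P[3]);print('ang',np.arctan2(v[1],v[0]));v=(P[0]+P[3]-P[2]-P[1]);print('angy',np.arctan2(v[1],v[0]))
# side: wall outer corners & bar corners
S=conv([(60,465),(85,0)],260,120,342/160)
E
python3 - <<'E'
import sys;sys.path.insert(0,'.')
from h import *
print(env.read_state()['t'])
from scipy.spatial.transform import Rotation as R
s=env.read_state();print(R.from_rotvec(s['tool_rot']).as_matrix().round(3))
E
```

```text
[[0.5864 0.0947 0.055 ]
 [0.5796 0.0524 0.055 ]
 [0.4546 0.0722 0.055 ]
 [0.4601 0.1128 0.055 ]]
L 0.1276 0.1266 W 0.0428 0.041 c [0.5202 0.083  0.055 ]
ang -0.14929306240096715
wall [[ 0.6177 -0.1141  0.05  ]
 [ 0.6287 -0.1951  0.05  ]
 [ 0.4671 -0.2164  0.05  ]
 [ 0.455  -0.1375  0.05  ]]
L 0.1643 0.163 W 0.0818 0.0799 c [ 0.5421 -0.1658  0.05  ]
ang 0.13670633097599727
angy 1.7134881590425453
board [[ 0.6257 -0.0887  0.022 ]
 [ 0.6572 -0.3049  0.022 ]
 [ 0.47   -0.3314  0.022 ]
 [ 0.4371 -0.1142  0.022 ]]
L 0.1903 0.1891 W 0.2184 0.2197 c [ 0.5475 -0.2098  0.022 ]
ang 0.13783951183132068
angy 1.7183530646986194
0.1
[[ 0.294 -0.     0.956]
 [-0.956  0.001  0.294]
 [-0.001 -1.     0.   ]]
```

```bash
cat >> h.py <<'E'
from scipy.spatial.transform import Rotation as R
CR=np.array([.542,-.166,0.]);CY=.140
def cw(p): # cradle->world
    return CR+R.from_euler('z',CY).apply(p)
def st():
    s=env.read_state();print('t%.2f'%s['t'],s['eef_pos'].round(4),'F',s['wrist_force'].round(1),'w%.4f'%s['grip_width'],'jaw%.3f'%ang(s)); return s
def ang(s):
    x=R.from_rotvec(s['tool_rot']).as_matrix()[:,0];return np.arctan2(x[1],x[0])
def plan(pos,jaw=None):
    s=st();M=R.from_rotvec(s['tool_rot']).as_matrix()
    l=M.T@(np.array(pos)-s['eef_pos'])*1000
    r=None
    if jaw is not None:
        T=np.c_[[np.cos(jaw),np.sin(jaw),0],[0,0,-1],np.cross([np.cos(jaw),np.sin(jaw),0],[0,0,-1])]
        r=R.from_matrix(M.T@T).as_rotvec().round(3)
    print('lin',l.round(1),'rot',r)
E
python3 - <<'E'
from h import *
def box(c,yaw,l,w,z0,z1):
    return [np.array(c)+R.from_euler('z',yaw).apply([sx*l/2,sy*w/2,z])for z in(z0,z1)for sx,sy in((1,1),(1,-1),(-1,-1),(-1,1))]
for n in('top','side'):
    im=cv2.imread(f'pics/{n}0.png')
    def pt(p): return tuple(int(round(x)) for x in ((proj(n,p)+.5)/.64-.5))
    def dr(b,col):
        for k in(0,4):
            for i in range(4): cv2.line(im,pt(b[k+i]),pt(b[k+(i+1)%4]),col,1)
    dr(box([.520,.083,0],-.15,.13,.045,0,.055),(0,255,0))
    dr(box(CR,CY,.166,.081,.022,.05),(255,0,255))
    for th in(1.65,1.8,1.95):
        for x in(-.045,.045): cv2.circle(im,pt(cw([x,-.115+.165*np.cos(th),.104+.165*np.sin(th)])),2,(0,255,255),-1)
    ox,oy,w,h={'top':(320,110,330,250),'side':(220,100,200,310)}[n]
    k=min(800/w,600/h)
    cv2.imwrite(f'pics/ov_{n}.png',cv2.resize(im[oy:oy+h,ox:ox+w],(int(w*k),int(h*k)),interpolation=cv2.INTER_CUBIC))
plan([.520,.083,.16],-.15-np.pi/2)
E
```

```text
t0.10 [ 0.1619 -0.5254  0.2308] F [-0.6  0.1 -0.8] w0.0856 jaw-1.272
lin [-475.9   71.5  521.3] rot [ 0.     0.449 -0.001]
```

View pics/ov_top.png

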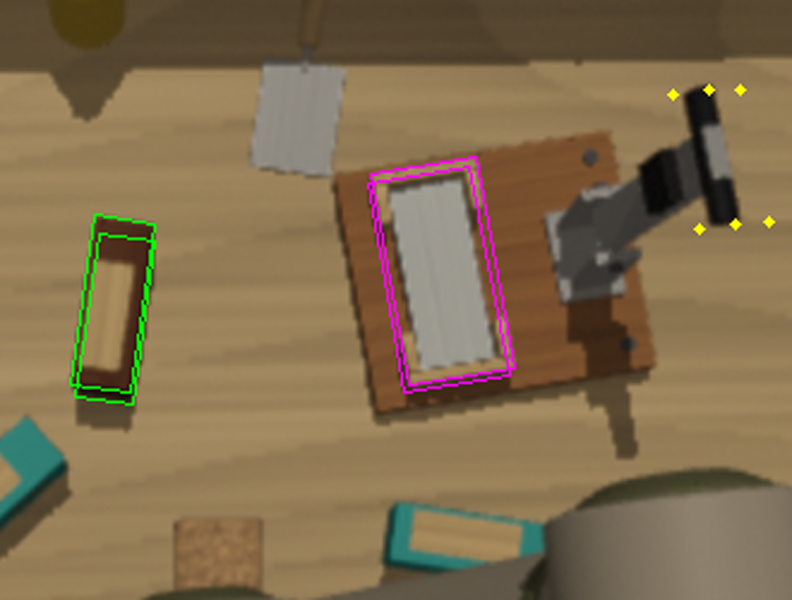

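View pics/ov_side.png

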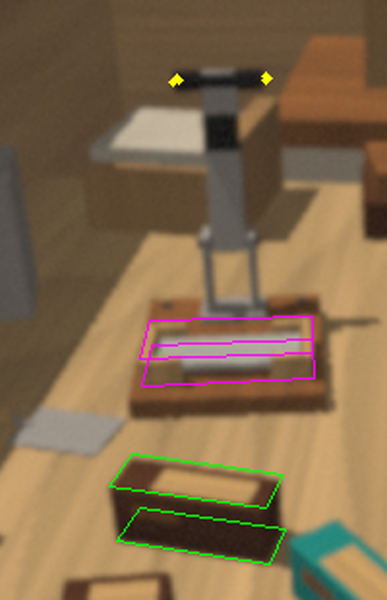

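The overlay fits both views to about 2 mm. The piece at px (367,238) measures 127x42 mm, so it is the 130x45 piece: the others are 200 and 75 mm, and the turquoise ones are decoys. The clamp stands at about 1.77 rad.

```bash
python3 -m handwheel '[{"linear":[-32,0,35],"rotation":[0,0.1,0]},{"linear":[-64,0,70],"rotation":[0,0.2,0]},{"linear":[-96,0,105],"rotation":[0,0.3,0]},{"linear":[-128,0,140],"rotation":[0,0.4,0]},{"linear":[-160,0,175],"rotation":[0,0.449,0]},{"linear":[-192,0,210],"rotation":[0,0.449,0]},{"linear":[-224,0,245],"rotation":[0,0.449,0]},{"linear":[-256,0,280],"rotation":[0,0.449,0]}]' 85
python3 -c "
from h import *
plan([.520,.083,.16],-.15-np.pi/2)"
```

```text
t: 0.9
eef_pos: [0.3546, -0.1967, 0.2313]
tool_rot: [-1.134, 1.319, -1.319]
wrist_force: [0.9, -1.1, -0.6]
grip_width: 0.0849
t0.90 [ 0.3546 -0.1967  0.2313] F [ 0.9 -1.1 -0.6] w0.0849 jaw-1.721
lin [-301.3   71.3  121.6] rot [ 0.    -0.001 -0.   ]
```

```bash
python3 -m handwheel '[{"linear":[-43,0,17],"rotation":[0,0,0]},{"linear":[-86,5,34],"rotation":[0,0,0]},{"linear":[-129,15,51],"rotation":[0,0,0]},{"linear":[-172,30,68],"rotation":[0,0,0]},{"linear":[-215,45,86],"rotation":[0,0,0]},{"linear":[-258,60,104],"rotation":[0,0,0]},{"linear":[-301,71,121.5],"rotation":[0,0,0]},{"linear":[-301,71,121.5],"rotation":[0,0,0]}]'
python3 - <<'E'
from h import *
plan([.520,.083,.016],-.15-np.pi/2)
for n in('top','side'):
    im=shot(n,n+'1.png')
    cv2.imwrite(f'pics/{n}1.png',cv2.resize(im,(800,600),interpolation=cv2.INTER_CUBIC)[:,:,::-1])
E
```

```text
t: 1.7
eef_pos: [0.5201, 0.0849, 0.1582]
tool_rot: [-1.138, 1.318, -1.314]
wrist_force: [-0.0, -0.9, 0.8]
grip_width: 0.085
t1.70 [0.5201 0.0849 0.1582] F [-0.  -0.9  0.8] w0.0850 jaw-1.716
lin [  2.  142.2   0.6] rot [ 0.003  0.005 -0.001]
```

View pics/side1.png

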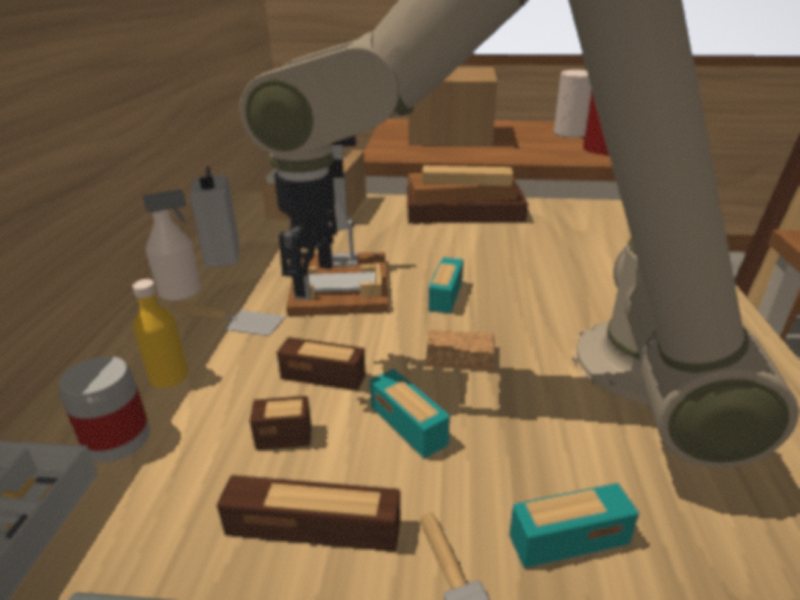

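View pics/top1.png

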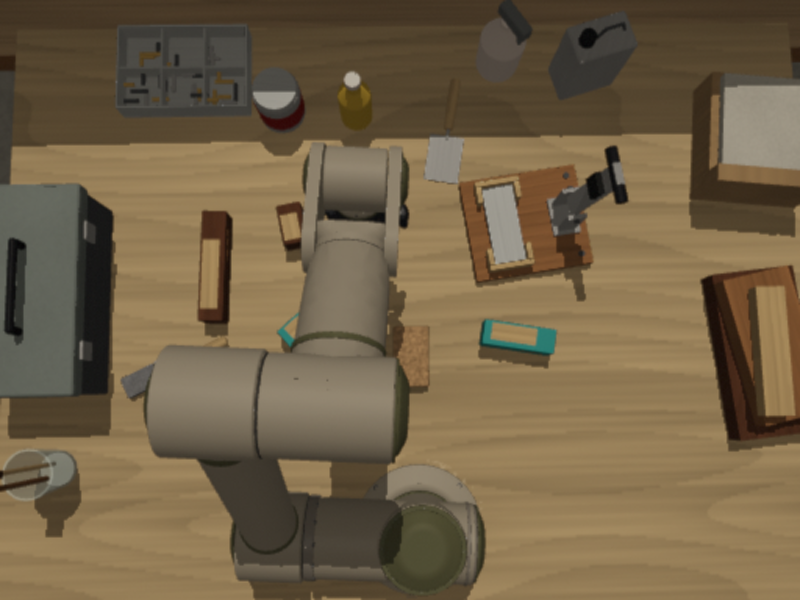

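```bash
python3 - <<'E'
from h import *
s=env.read_state()
print((proj('side',s['eef_pos']+[0,0,.008])+.5)/.64, [((proj('side',s['eef_pos']+np.array([0,d,.013]))+.5)/.64).round() for d in(-.05,.05)])
E
python3 -m handwheel '[{"linear":[2,20,0.6],"rotation":[0,0,0]},{"linear":[2,50,0.6],"rotation":[0,0,0]},{"linear":[2,80,0.6],"rotation":[0,0,0]},{"linear":[2,105,0.6],"rotation":[0,0,0]},{"linear":[2,105,0.6],"rotation":[0,0,0]}]'
python3 - <<'E'
from h import *
plan([.520,.083,.016],-.15-np.pi/2)
im=shot('side','a.png')
cv2.imwrite(f'pics/side2.png',cv2.resize(im[100:300,100:320],(660,600),interpolation=cv2.INTER_CUBIC)[:,:,::-1])
E
```

```text
[315.56930555 283.52595925] [array([323., 265.]), array([307., 298.])]
t: 2.3
eef_pos: [0.5178, 0.0776, 0.0534]
tool_rot: [-1.138, 1.324, -1.318]
wrist_force: [-0.2, -0.5, 0.3]
grip_width: 0.0849
t2.30 [0.5178 0.0776 0.0534] F [-0.2 -0.5  0.3] w0.0849 jaw-1.723
lin [-5.7 37.3  1.6] rot [ 0.005 -0.002  0.001]
```

View pics/side2.png

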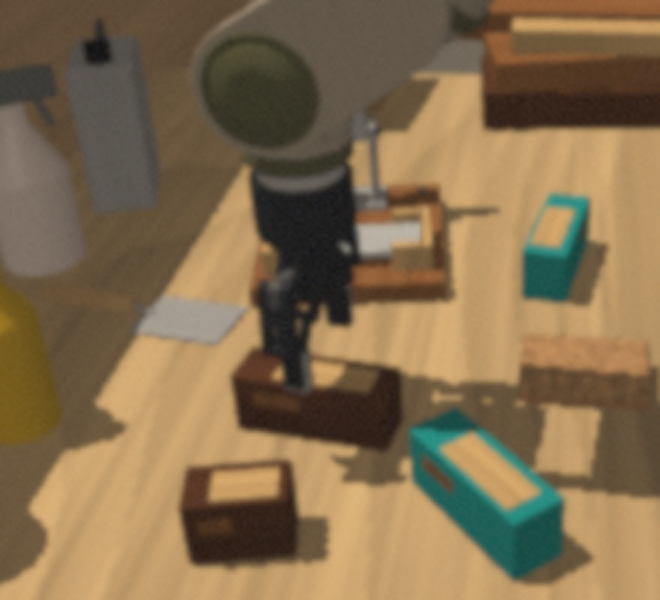

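```bash
python3 -m handwheel '[{"linear":[0,0,0],"rotation":[0,0,0]},{"linear":[0,0,0],"rotation":[0,0,0]}]'
python3 - <<'E'
from h import *
plan([.520,.083,.014],-.15-np.pi/2)
E
```

```text
t: 2.55
eef_pos: [0.5203, 0.0785, 0.0569]
tool_rot: [-1.132, 1.317, -1.321]
wrist_force: [0.5, -0.0, -0.0]
grip_width: 0.0848
t2.55 [0.5203 0.0785 0.0569] F [ 0.5 -0.  -0. ] w0.0848 jaw-1.721
lin [-4.4 42.9 -1.1] rot [-0.003 -0.001 -0.   ]
```

```bash
python3 -m handwheel '[{"linear":[-4.5,0,0],"rotation":[0,0,0]},{"linear":[-4.5,15,0],"rotation":[0,0,0]},{"linear":[-4.5,30,0],"rotation":[0,0,0]},{"linear":[-4.5,41,0],"rotation":[0,0,0]},{"linear":[-4.5,41,0],"rotation":[0,0,0]}]'
python3 - <<'E'
from h import *
st()
im=shot('side','a.png')
cv2.imwrite(f'pics/side3.png',cv2.resize(im[100:300,100:320],(660,600),interpolation=cv2.INTER_CUBIC)[:,:,::-1])
E
```

```text
t: 3.05
eef_pos: [0.5198, 0.0835, 0.0135]
tool_rot: [-1.136, 1.32, -1.318]
wrist_force: [-0.5, 0.2, 1.1]
grip_width: 0.0851
t3.05 [0.5198 0.0835 0.0135] F [-0.5  0.2  1.1] w0.0851 jaw-1.721
```

View pics/side3.png

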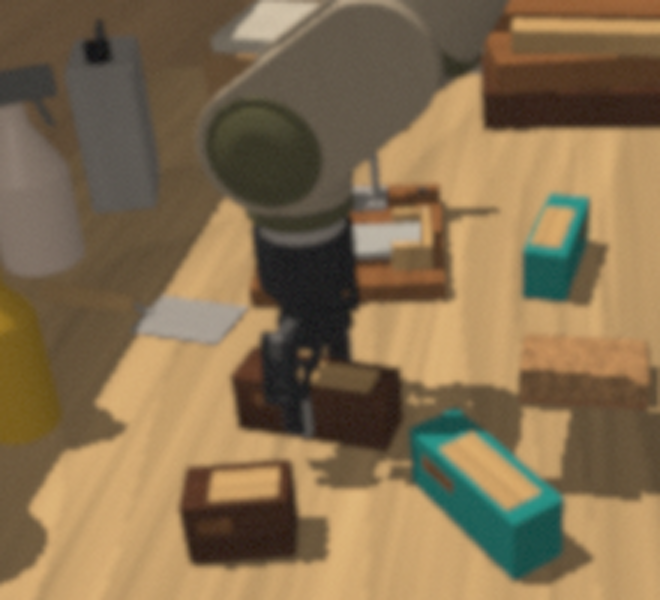

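Run:
```python
from h import *
f=lambda p:((proj('side',p)-[100,100]+.5)*3).round()
d=R.from_euler('z',-.15).apply
c=np.array([.52,.083,0])
for q in([0,.0425,.027],[0,.05,.027],[0,.06,.06],[.065,.0225,.055],[-.065,.0225,.055],[.065,.0225,.0],[-.065,.0225,0]): print(q,f(c+d(q)))
```

```text
[0, 0.0425, 0.027] [301. 429.]
[0, 0.05, 0.027] [297. 435.]
[0, 0.06, 0.06] [288. 408.]
[0.065, 0.0225, 0.055] [230. 374.]
[-0.065, 0.0225, 0.055] [386. 396.]
[0.065, 0.0225, 0.0] [239. 428.]
[-0.065, 0.0225, 0] [390. 451.]
```

```bash
python3 -m handwheel '[{"linear":[0,0,0],"rotation":[0,0,0]},{"linear":[0,0,0],"rotation":[0,0,0]},{"linear":[0,0,0],"rotation":[0,0,0]},{"linear":[0,0,0],"rotation":[0,0,0]},{"linear":[0,0,0],"rotation":[0,0,0]},{"linear":[0,0,0],"rotation":[0,0,0]},{"linear":[0,0,0],"rotation":[0,0,0]}]' 30 70
```

```text
t: 3.8
eef_pos: [0.5207, 0.0832, 0.0151]
tool_rot: [-1.133, 1.318, -1.32]
wrist_force: [-0.4, -1.5, 5.8]
grip_width: 0.0444
```

```bash
python3 -m handwheel '[{"linear":[0,-10,0],"rotation":[0,0,0]},{"linear":[0,-30,0],"rotation":[0,0,0]},{"linear":[0,-55,0],"rotation":[0,0,0]},{"linear":[0,-80,0],"rotation":[0,0,0]},{"linear":[0,-100,0],"rotation":[0,0,0]},{"linear":[0,-110,0],"rotation":[0,0,0]},{"linear":[0,-110,0],"rotation":[0,0,0]}]'
python3 - <<'E'
from h import *
plan([.542,-.166,.124],.14-np.pi/2)
im=shot('side','a.png')
cv2.imwrite(f'pics/side4.png',cv2.resize(im[50:250,100:320],(660,600),interpolation=cv2.INTER_CUBIC)[:,:,::-1])
E
```

```text
t: 4.5
eef_pos: [0.5206, 0.0833, 0.1254]
tool_rot: [-1.133, 1.317, -1.32]
wrist_force: [0.5, -0.4, -3.3]
grip_width: 0.044
t4.50 [0.5206 0.0833 0.1254] F [ 0.5 -0.4 -3.3] w0.0440 jaw-1.721
lin [243.3   1.5  58.5] rot [-0.002 -0.29   0.   ]
```

View pics/side4.png

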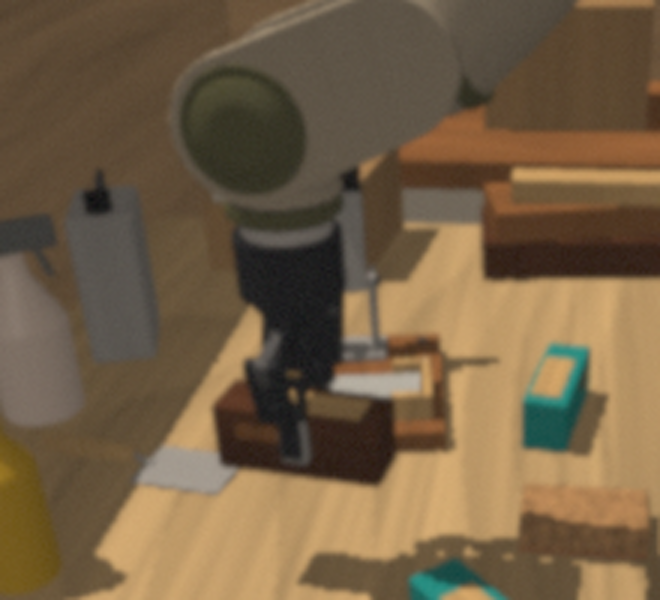

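```bash
python3 - <<'E'
from h import *
f=lambda p:((proj('side',p)-[100,50]+.5)*3).round()
d=R.from_euler('z',-.15).apply
c=np.array([.52,.083,.11])
for q in([.065,.0225,.055],[-.065,.0225,.055],[.065,.0225,.0],[-.065,.0225,0]): print(q,f(c+d(q)))
E
python3 -m handwheel '[{"linear":[15,0,4],"rotation":[0,-0.03,0]},{"linear":[50,0,12],"rotation":[0,-0.08,0]},{"linear":[90,0,22],"rotation":[0,-0.13,0]},{"linear":[130,0,31],"rotation":[0,-0.18,0]},{"linear":[170,0,41],"rotation":[0,-0.23,0]},{"linear":[210,0,50],"rotation":[0,-0.27,0]},{"linear":[235,0,56.5],"rotation":[0,-0.29,0]},{"linear":[243.3,0,58.5],"rotation":[0,-0.29,0]}]'
python3 -m handwheel '[{"linear":[0,0,0],"rotation":[0,0,0]},{"linear":[0,0,0],"rotation":[0,0,0]}]'
python3 - <<'E'
from h import *
plan([.542,-.166,.07],.14-np.pi/2)
for n in('top','side'):
    im=shot(n,'a.png')
    cv2.imwrite(f'pics/{n}5.png',cv2.resize(im[60:260,150:370],(660,600),interpolation=cv2.INTER_CUBIC)[:,:,::-1])
E
```

```text
[0.065, 0.0225, 0.055] [211. 403.]
[-0.065, 0.0225, 0.055] [378. 423.]
[0.065, 0.0225, 0.0] [221. 466.]
[-0.065, 0.0225, 0] [382. 487.]
t: 5.35
eef_pos: [0.5412, -0.1684, 0.1227]
tool_rot: [-1.272, 1.109, -1.106]
wrist_force: [0.1, 0.4, -3.3]
grip_width: 0.0443
t: 5.55
eef_pos: [0.5413, -0.1648, 0.1236]
tool_rot: [-1.272, 1.107, -1.104]
wrist_force: [-0.4, 0.4, -3.6]
grip_width: 0.0441
t5.55 [ 0.5413 -0.1648  0.1236] F [-0.4  0.4 -3.6] w0.0441 jaw-1.431
lin [ 1.3 53.6  0.6] rot [ 0.001  0.    -0.001]
```

View pics/side5.png

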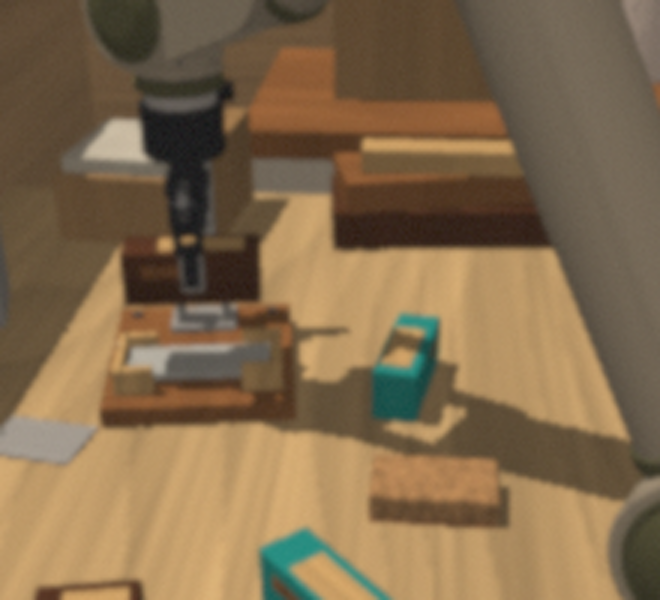

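View pics/top5.png

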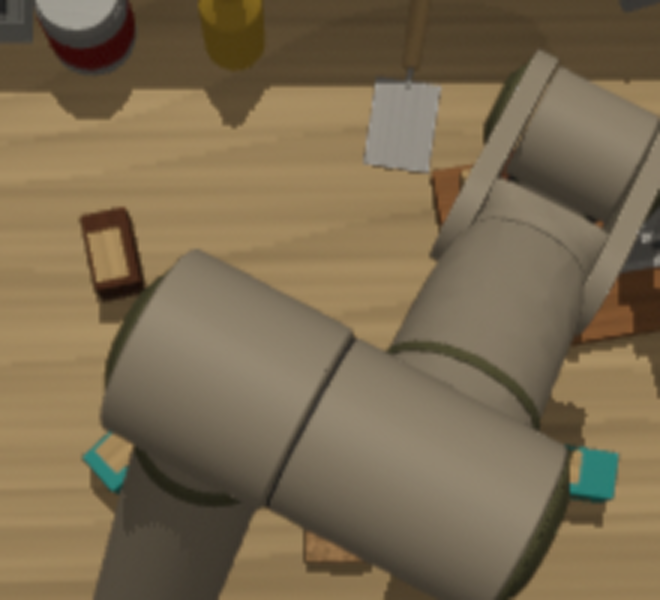

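Run:
```python
from h import *
im=shot('top','a.png')
cv2.imwrite(f'pics/top6.png',cv2.resize(im[60:210,270:470],(800,600),interpolation=cv2.INTER_CUBIC)[:,:,::-1])
im=shot('side','a.png')
cv2.imwrite(f'pics/side6.png',cv2.resize(im[0:180,120:320],(660,594),interpolation=cv2.INTER_CUBIC)[:,:,::-1])
```

```text
(no output)
```

View pics/top6.png

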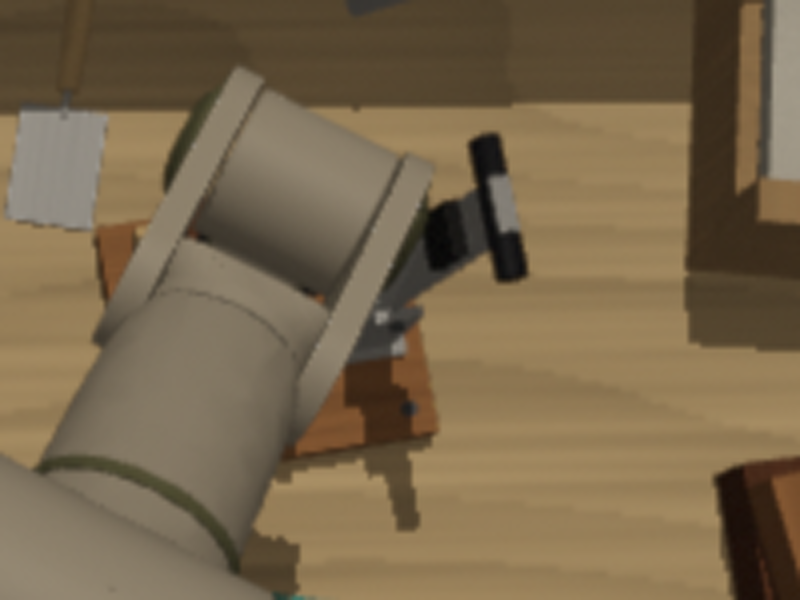

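View pics/side6.png

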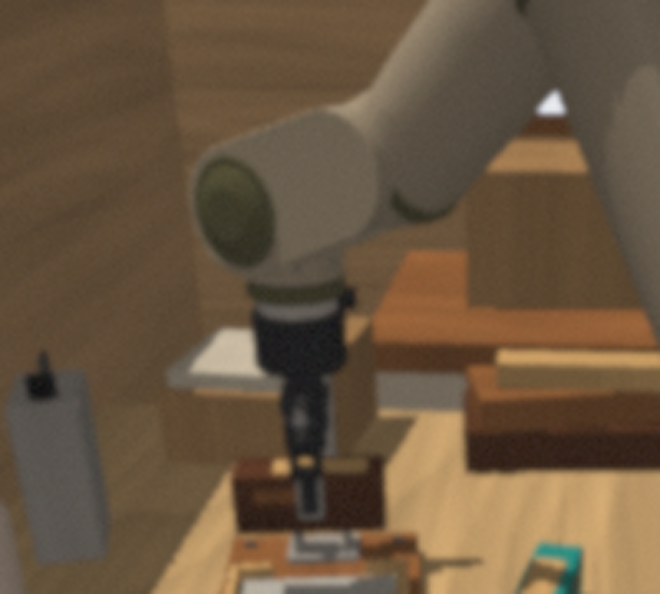

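Run:
```python
from h import *
for u,v in((428,160),(432,215),(385,285)):
  p=((np.array([u,v])+.5)/4-.5)+[270,60]
  for z in(.32,.37,.42): 
    w=ray('top',*p,z); print((u,v),z,R.from_euler('z',-CY).apply(w-CR).round(3))
for u,v in((472,140),(500,275),(520,270),(496,205)):
  p=((np.array([u,v])+.5)/4-.5)+[270,60]
  w=ray('top',*p,.266); print('bar',R.from_euler('z',-CY).apply(w-CR).round(3))
s=env.read_state();print(s['joints'].round(3))
```

```text
(428, 160) 0.32 [ 0.022 -0.092  0.32 ]
(428, 160) 0.37 [ 0.008 -0.077  0.37 ]
(428, 160) 0.42 [-0.006 -0.061  0.42 ]
(432, 215) 0.32 [-0.01  -0.088  0.32 ]
(432, 215) 0.37 [-0.023 -0.073  0.37 ]
(432, 215) 0.42 [-0.035 -0.058  0.42 ]
(385, 285) 0.32 [-0.046 -0.054  0.32 ]
(385, 285) 0.37 [-0.057 -0.04   0.37 ]
(385, 285) 0.42 [-0.068 -0.026  0.42 ]
bar [ 0.046 -0.138  0.266]
bar [-0.039 -0.138  0.266]
bar [-0.038 -0.151  0.266]
bar [ 0.004 -0.145  0.266]
[-0.505  0.506  1.418  0.     1.218  0.925]
```

```bash
python3 -m handwheel '[{"linear":[1,10,0],"rotation":[0,0,0]},{"linear":[1,25,0],"rotation":[0,0,0]},{"linear":[1,40,0],"rotation":[0,0,0]},{"linear":[1,50,0],"rotation":[0,0,0]},{"linear":[1,50,0],"rotation":[0,0,0]}]'
python3 - <<'E'
from h import *
plan([.542,-.166,.0445],.14-np.pi/2)
im=shot('side','a.png')
cv2.imwrite(f'pics/side7.png',cv2.resize(im[90:230,150:290],(600,600),interpolation=cv2.INTER_CUBIC)[:,:,::-1])
E
```

```text
t: 6.25
eef_pos: [0.5411, -0.1665, 0.0727]
tool_rot: [-1.273, 1.108, -1.103]
wrist_force: [-0.1, 0.2, -2.7]
grip_width: 0.044
t6.25 [ 0.5411 -0.1665  0.0727] F [-0.1  0.2 -2.7] w0.0440 jaw-1.431
lin [-0.3 28.2  1. ] rot [ 0.002 -0.    -0.002]
```

View pics/side7.png

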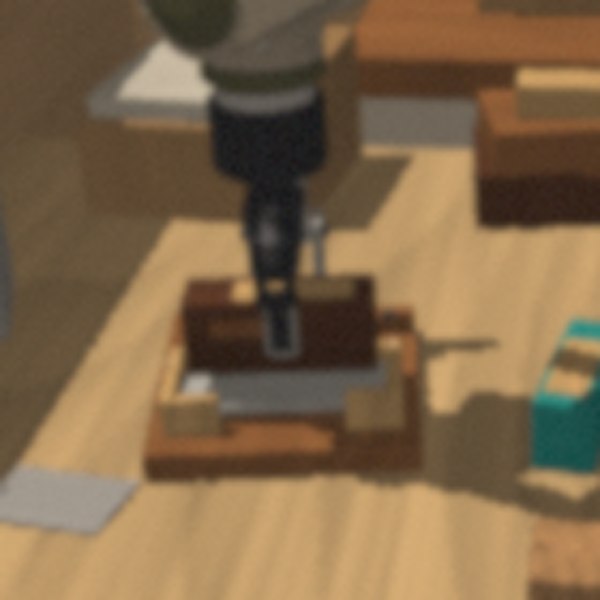

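```bash
python3 -m handwheel '[{"linear":[0,5,0.5],"rotation":[0,0,0]},{"linear":[0,10,0.5],"rotation":[0,0,0]},{"linear":[0,14,0.5],"rotation":[0,0,0]},{"linear":[0,16,0.5],"rotation":[0,0,0]},{"linear":[0,16,0.5],"rotation":[0,0,0]}]'
python3 -m handwheel '[{"linear":[0,1,0],"rotation":[0,0,0]},{"linear":[0,2,0],"rotation":[0,0,0]},{"linear":[0,3,0],"rotation":[0,0,0]},{"linear":[0,3,0],"rotation":[0,0,0]}]'
```

```text
t: 6.8
eef_pos: [0.5422, -0.1669, 0.0581]
tool_rot: [-1.272, 1.106, -1.105]
wrist_force: [-0.5, 0.3, -2.8]
grip_width: 0.0444
t: 7.2
eef_pos: [0.5423, -0.1669, 0.0552]
tool_rot: [-1.272, 1.106, -1.105]
wrist_force: [0.6, -0.6, -2.3]
grip_width: 0.0438
```

```bash
python3 -m handwheel '[{"linear":[0,1,0],"rotation":[0,0,0]},{"linear":[0,2,0],"rotation":[0,0,0]},{"linear":[0,2,0],"rotation":[0,0,0]}]'
python3 -m handwheel '[{"linear":[0,1,0],"rotation":[0,0,0]},{"linear":[0,2,0],"rotation":[0,0,0]},{"linear":[0,2,0],"rotation":[0,0,0]}]'
```

```text
t: 7.5
eef_pos: [0.5424, -0.167, 0.0533]
tool_rot: [-1.272, 1.105, -1.106]
wrist_force: [0.2, 0.5, -2.9]
grip_width: 0.0441
t: 7.8
eef_pos: [0.5424, -0.167, 0.0519]
tool_rot: [-1.272, 1.105, -1.106]
wrist_force: [-2.2, 1.3, 4.1]
grip_width: 0.0444
```

```bash
python3 -m handwheel '[{"linear":[0,1,0],"rotation":[0,0,0]},{"linear":[0,2,0],"rotation":[0,0,0]},{"linear":[0,2,0],"rotation":[0,0,0]}]'
```

```text
t: 8.1
eef_pos: [0.5424, -0.167, 0.0498]
tool_rot: [-1.272, 1.105, -1.106]
wrist_force: [-2.6, 1.0, 5.2]
grip_width: 0.0443
```

```bash
python3 -m handwheel '[{"linear":[0,1,0],"rotation":[0,0,0]},{"linear":[0,2,0],"rotation":[0,0,0]},{"linear":[0,3,0],"rotation":[0,0,0]},{"linear":[0,3,0],"rotation":[0,0,0]}]'
python3 -m handwheel '[{"linear":[0,1,0],"rotation":[0,0,0]},{"linear":[0,1.5,0],"rotation":[0,0,0]},{"linear":[0,1.5,0],"rotation":[0,0,0]}]'
```

```text
t: 8.5
eef_pos: [0.5424, -0.167, 0.0468]
tool_rot: [-1.272, 1.105, -1.106]
wrist_force: [-2.0, 1.2, 4.0]
grip_width: 0.0444
t: 8.8
eef_pos: [0.5424, -0.167, 0.0453]
tool_rot: [-1.272, 1.105, -1.106]
wrist_force: [-2.6, 0.4, 5.3]
grip_width: 0.0443
```

```bash
python3 -m handwheel '[{"linear":[0,0.5,0],"rotation":[0,0,0]},{"linear":[0,1,0],"rotation":[0,0,0]},{"linear":[0,1,0],"rotation":[0,0,0]}]'
```

```text
t: 9.1
eef_pos: [0.5424, -0.167, 0.0451]
tool_rot: [-1.272, 1.105, -1.106]
wrist_force: [-4.5, 1.8, 12.6]
grip_width: 0.0442
```

```bash
python3 -m handwheel '[{"linear":[0,1,0],"rotation":[0,0,0]},{"linear":[0,1,0],"rotation":[0,0,0]},{"linear":[0,1,0],"rotation":[0,0,0]}]'
```

```text
t: 9.4
eef_pos: [0.5425, -0.167, 0.045]
tool_rot: [-1.272, 1.104, -1.107]
wrist_force: [-7.0, 3.2, 21.4]
grip_width: 0.0441
```

```bash
python3 -m handwheel '[{"linear":[0,1.5,0],"rotation":[0,0,0]},{"linear":[0,1.5,0],"rotation":[0,0,0]},{"linear":[0,1.5,0],"rotation":[0,0,0]}]'
python3 - <<'E'
from h import *
im=shot('side','a.png')
cv2.imwrite(f'pics/side8.png',cv2.resize(im[90:230,150:290],(600,600),interpolation=cv2.INTER_CUBIC)[:,:,::-1])
E
```

```text
t: 9.7
eef_pos: [0.5425, -0.167, 0.045]
tool_rot: [-1.272, 1.103, -1.108]
wrist_force: [-12.5, 4.6, 35.1]
grip_width: 0.0443
```

View pics/side8.png

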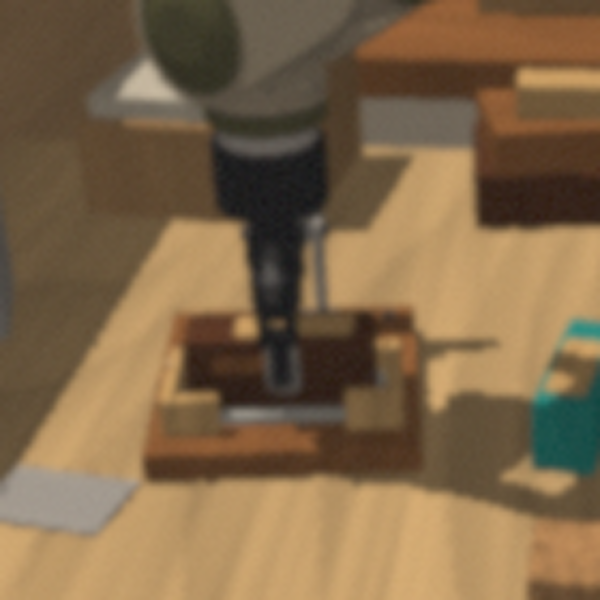

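Hard stop felt: the TCP held at z 0.045 (0.0445 predicted) while the force rose from 5 to 35 N. Next I'll relieve the push and release.

```bash
python3 -m handwheel '[{"linear":[0,-1.5,0],"rotation":[0,0,0]},{"linear":[0,-3,0],"rotation":[0,0,0]},{"linear":[0,-3,0],"rotation":[0,0,0]}]'
python3 -m handwheel '[{"linear":[0,0,0],"rotation":[0,0,0]},{"linear":[0,0,0],"rotation":[0,0,0]},{"linear":[0,0,0],"rotation":[0,0,0]},{"linear":[0,0,0],"rotation":[0,0,0]},{"linear":[0,0,0],"rotation":[0,0,0]}]' 70
```

```text
t: 10.05
eef_pos: [0.5425, -0.167, 0.0451]
tool_rot: [-1.272, 1.105, -1.106]
wrist_force: [-3.7, 2.0, 9.8]
grip_width: 0.0444
t: 10.55
eef_pos: [0.5424, -0.167, 0.0442]
tool_rot: [-1.272, 1.106, -1.106]
wrist_force: [-0.7, -0.4, -0.4]
grip_width: 0.0701
```

```bash
python3 -m handwheel '[{"linear":[0,-15,0],"rotation":[0,0,0]},{"linear":[0,-45,0],"rotation":[0,0,0]},{"linear":[0,-85,0],"rotation":[0,0,0]},{"linear":[0,-130,0],"rotation":[0,0,0]},{"linear":[0,-175,0],"rotation":[0,0,0]},{"linear":[0,-220,0],"rotation":[0,0,0]},{"linear":[0,-250,0],"rotation":[0,0,0]},{"linear":[0,-265,0],"rotation":[0,0,0]}]'
python3 - <<'E'
from h import *
plan(cw([0,-.205,.31]),.14-np.pi/2)
for n in('top','side'):
    im=shot(n,'a.png')
    cv2.imwrite(f'pics/{n}9.png',cv2.resize(im[0:230,100:400],(780,598),interpolation=cv2.INTER_CUBIC)[:,:,::-1])
E
```

```text
t: 11.35
eef_pos: [0.5427, -0.1671, 0.3126]
tool_rot: [-1.271, 1.101, -1.109]
wrist_force: [-0.6, -0.4, 0.5]
grip_width: 0.0701
t11.35 [ 0.5427 -0.1671  0.3126] F [-0.6 -0.4  0.5] w0.0701 jaw-1.431
lin [203.8   3.2  -0.5] rot [-0.004 -0.     0.003]
```

View pics/side9.png

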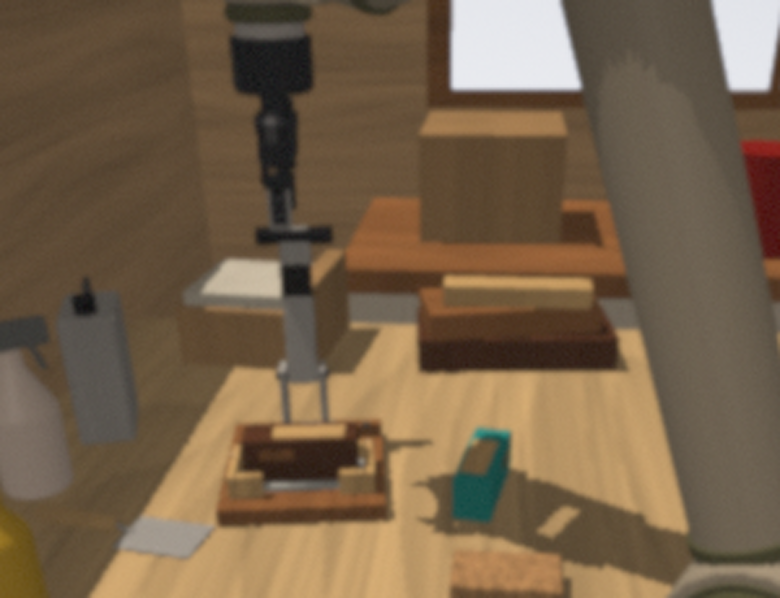

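The piece sits level in the pocket, at about (305,455), with the clamp still upright. I'll go over the clamp and behind it with the fingers closed.

```bash
python3 -m handwheel '[{"linear":[20,-2,0],"rotation":[0,0,0]},{"linear":[55,-2,0],"rotation":[0,0,0]},{"linear":[95,-2,0],"rotation":[0,0,0]},{"linear":[135,-2,0],"rotation":[0,0,0]},{"linear":[170,-2,0],"rotation":[0,0,0]},{"linear":[195,-2,0],"rotation":[0,0,0]},{"linear":[204,-2,0],"rotation":[0,0,0]},{"linear":[204,-2,0],"rotation":[0,0,0]}]' 0 40
python3 - <<'E'
from h import *
plan(cw([0,-.205,.25]),.14-np.pi/2)
for n in('top','side'):
    im=shot(n,'a.png')
    cv2.imwrite(f'pics/{n}10.png',cv2.resize(im[0:200,200:460],(780,600),interpolation=cv2.INTER_CUBIC)[:,:,::-1])
E
```

```text
t: 12.25
eef_pos: [0.5706, -0.3695, 0.3095]
tool_rot: [-1.271, 1.109, -1.104]
wrist_force: [1.0, 0.9, -0.6]
grip_width: 0.0003
t12.25 [ 0.5706 -0.3695  0.3095] F [ 1.   0.9 -0.6] w0.0003 jaw-1.432
lin [-0.4 59.5  0.2] rot [ 0.002 -0.001 -0.002]
```

View pics/top10.png

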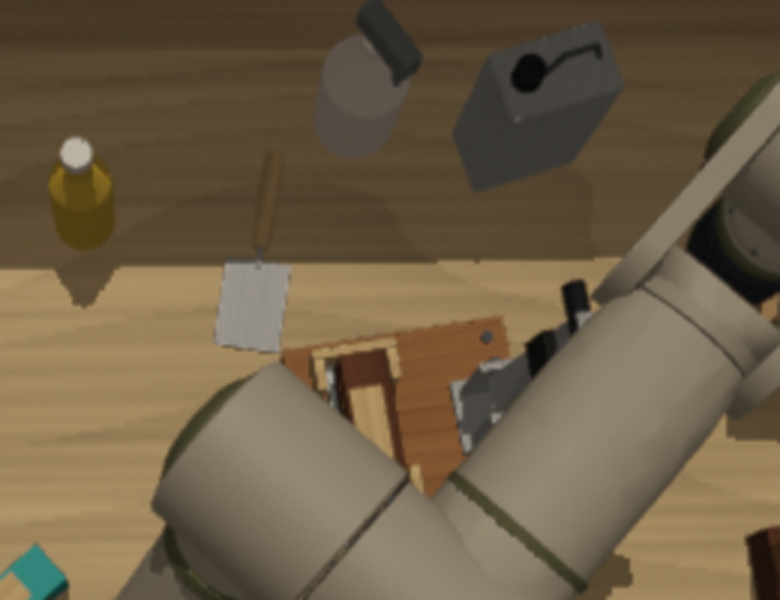

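```bash
python3 -m handwheel '[{"linear":[0,15,0],"rotation":[0,0,0]},{"linear":[0,40,0],"rotation":[0,0,0]},{"linear":[0,58,0],"rotation":[0,0,0]},{"linear":[-8,58,0],"rotation":[0,0,0]},{"linear":[-16,58,0],"rotation":[0,0,0]},{"linear":[-16,58,0],"rotation":[0,0,0]}]'
python3 - <<'E'
from h import *
st()
im=shot('side','a.png')
cv2.imwrite(f'pics/side11.png',cv2.resize(im[20:170,130:300],(680,600),interpolation=cv2.INTER_CUBIC)[:,:,::-1])
E
```

```text
t: 12.95
eef_pos: [0.569, -0.3514, 0.2556]
tool_rot: [-1.273, 1.102, -1.107]
wrist_force: [-0.2, -0.4, 0.8]
grip_width: -0.0002
t12.95 [ 0.569  -0.3514  0.2556] F [-0.2 -0.4  0.8] w-0.0002 jaw-1.429
```

View pics/side11.png

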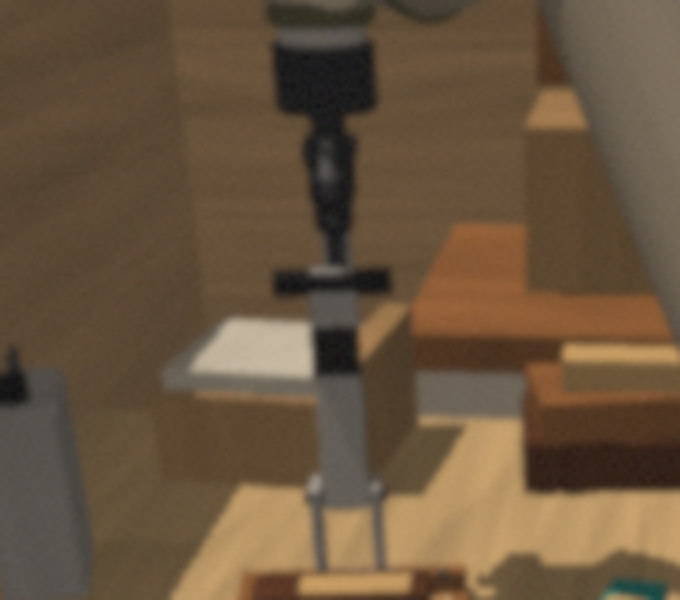

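```bash
python3 -m handwheel '[{"linear":[-8,0,0],"rotation":[0,0,0]},{"linear":[-16,0,0],"rotation":[0,0,0]},{"linear":[-24,0,0],"rotation":[0,0,0]},{"linear":[-36,0,0],"rotation":[0,0,0]},{"linear":[-48,0,0],"rotation":[0,0,0]},{"linear":[-60,0,0],"rotation":[0,0,0]},{"linear":[-72,1,0],"rotation":[0,0,0]},{"linear":[-72,1,0],"rotation":[0,0,0]}]'
python3 - <<'E'
from h import *
s=st();print(R.from_euler('z',-CY).apply(s['eef_pos']-CR))
im=shot('side','a.png')
cv2.imwrite(f'pics/side12.png',cv2.resize(im[20:170,130:300],(680,600),interpolation=cv2.INTER_CUBIC)[:,:,::-1])
E
```

```text
t: 13.8
eef_pos: [0.5583, -0.2797, 0.2523]
tool_rot: [-1.272, 1.105, -1.103]
wrist_force: [-0.2, 0.2, 0.5]
grip_width: 0.0001
t13.80 [ 0.5583 -0.2797  0.2523] F [-0.2  0.2  0.5] w0.0001 jaw-1.429
[ 0.00032028 -0.11489419  0.25234826]
```

View pics/side12.png

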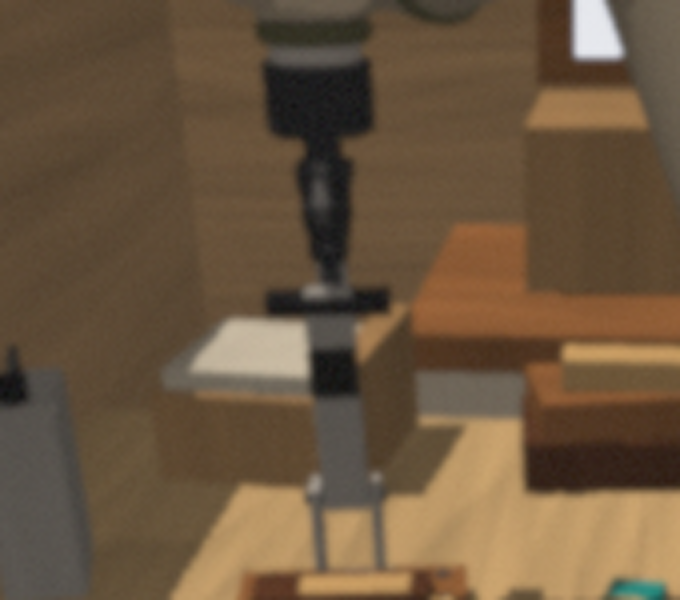

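```bash
python3 -m handwheel '[{"linear":[-10,0,0],"rotation":[0,0,0]},{"linear":[-20,1,0],"rotation":[0,0,0]},{"linear":[-30,3,0],"rotation":[0,0,0]},{"linear":[-40,6,0],"rotation":[0,0,0]},{"linear":[-50,10,0],"rotation":[0,0,0]},{"linear":[-60,15,0],"rotation":[0,0,0]},{"linear":[-70,21,0],"rotation":[0,0,0]},{"linear":[-70,21,0],"rotation":[0,0,0]}]'
python3 - <<'E'
from h import *
s=st();print(R.from_euler('z',-CY).apply(s['eef_pos']-CR))
im=shot('side','a.png')
cv2.imwrite(f'pics/side13.png',cv2.resize(im[20:170,130:300],(680,600),interpolation=cv2.INTER_CUBIC)[:,:,::-1])
for th in np.arange(1.2,.4,-.1):
    print(round(th,2),[((proj('side',cw([0,-.115+.165*np.cos(th),.104+.165*np.sin(th)]))-[130,20]+.5)*4).round()])
E
```

```text
t: 14.65
eef_pos: [0.5484, -0.2108, 0.2305]
tool_rot: [-1.272, 1.106, -1.103]
wrist_force: [0.2, -1.1, 0.4]
grip_width: -0.0
t14.65 [ 0.5484 -0.2108  0.2305] F [ 0.2 -1.1  0.4] w-0.0000 jaw-1.430
[ 8.73114426e-05 -4.52093020e-02  2.30508863e-01]
1.2 [array([329., 326.])]
1.1 [array([329., 342.])]
1.0 [array([328., 360.])]
0.9 [array([328., 379.])]
0.8 [array([328., 401.])]
0.7 [array([329., 423.])]
0.6 [array([329., 447.])]
0.5 [array([330., 471.])]
```

View pics/side13.png

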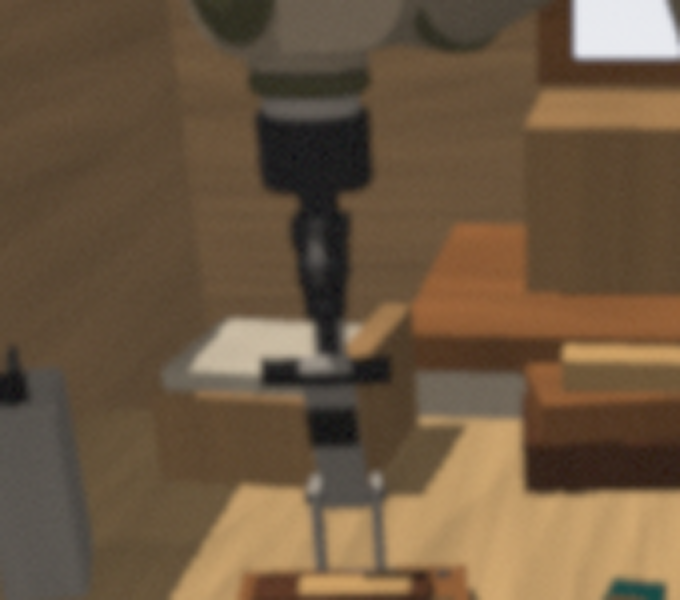

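```bash
python3 -m handwheel '[{"linear":[5,-15,0],"rotation":[0,0,0]},{"linear":[0,-38,0],"rotation":[0,0,0]},{"linear":[-16,-38,0],"rotation":[0,0,0]},{"linear":[-32,-38,0],"rotation":[0,0,0]},{"linear":[-36,-22,0],"rotation":[0,0,0]},{"linear":[-39,-12,0],"rotation":[0,0,0]},{"linear":[-42,-1.5,0],"rotation":[0,0,0]},{"linear":[-42,-1.5,0],"rotation":[0,0,0]}]'
python3 - <<'E'
from h import *
s=st();print(R.from_euler('z',-CY).apply(s['eef_pos']-CR))
im=shot('side','a.png')
cv2.imwrite(f'pics/side14.png',cv2.resize(im[40:190,130:300],(680,600),interpolation=cv2.INTER_CUBIC)[:,:,::-1])
E
```

```text
t: 15.5
eef_pos: [0.5416, -0.1635, 0.2357]
tool_rot: [-1.265, 1.107, -1.094]
wrist_force: [-13.1, 32.2, 33.6]
grip_width: 0.0003
t15.50 [ 0.5416 -0.1635  0.2357] F [-13.1  32.2  33.6] w0.0003 jaw-1.426
[-2.26050010e-05  2.53981913e-03  2.35724555e-01]
```

View pics/side14.png

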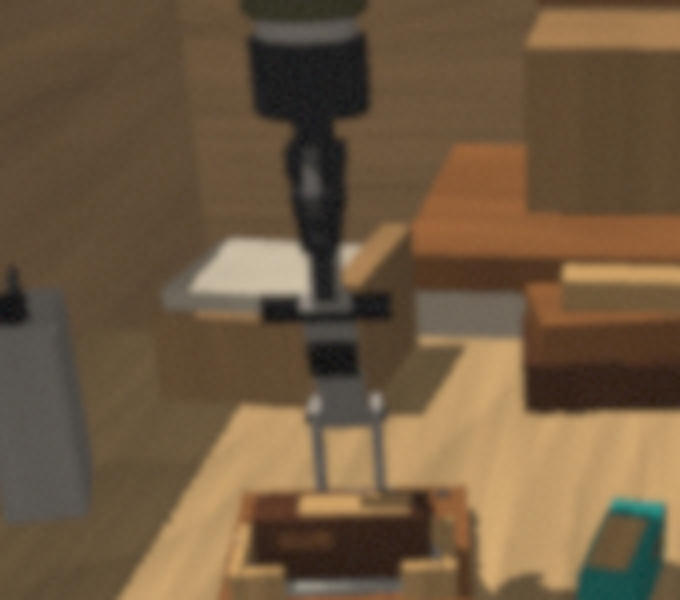

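```bash
python3 -m handwheel '[{"linear":[0,-10,0],"rotation":[0,0,0]},{"linear":[8,-16,0],"rotation":[0,0,0]},{"linear":[17,-16,0],"rotation":[0,0,0]},{"linear":[15,-8,0],"rotation":[0,0,0]},{"linear":[11,-2,0],"rotation":[0,0,0]},{"linear":[7,3,0],"rotation":[0,0,0]},{"linear":[3,8,0],"rotation":[0,0,0]}]'
python3 - <<'E'
from h import *
s=st();print(R.from_euler('z',-CY).apply(s['eef_pos']-CR))
E
```

```text
t: 16.25
eef_pos: [0.543, -0.1733, 0.2239]
tool_rot: [-1.272, 1.107, -1.105]
wrist_force: [-0.7, 0.6, 1.0]
grip_width: -0.0003
t16.25 [ 0.543  -0.1733  0.2239] F [-0.7  0.6  1. ] w-0.0003 jaw-1.431
[ 8.49253194e-06 -7.40192838e-03  2.23896946e-01]
```

Run:
```python
from h import *
im=shot('side','a.png')
cv2.imwrite(f'pics/side15.png',cv2.resize(im[40:190,130:300],(680,600),interpolation=cv2.INTER_CUBIC)[:,:,::-1])
for th in np.arange(1.,.4,-.1):
    print(round(th,2),[((proj('side',cw([0,-.115+.165*np.cos(th),.104+.165*np.sin(th)]))-[130,40]+.5)*4).round()])
```

```text
1.0 [array([328., 280.])]
0.9 [array([328., 299.])]
0.8 [array([328., 321.])]
0.7 [array([329., 343.])]
0.6 [array([329., 367.])]
0.5 [array([330., 391.])]
```

View pics/side15.png

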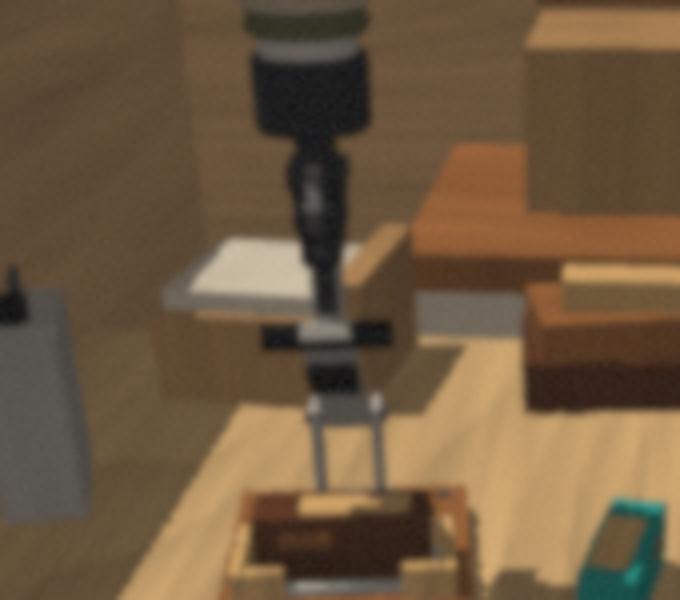

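```bash
python3 -m handwheel '[{"linear":[-8,8,0],"rotation":[0,0,0]},{"linear":[-16,18,0],"rotation":[0,0,0]},{"linear":[-22,25,0],"rotation":[0,0,0]},{"linear":[-27,32,0],"rotation":[0,0,0]},{"linear":[-32,39,0],"rotation":[0,0,0]},{"linear":[-36,46,0],"rotation":[0,0,0]},{"linear":[-40,54,0],"rotation":[0,0,0]},{"linear":[-43,61,0],"rotation":[0,0,0]}]'
python3 - <<'E'
from h import *
s=st();print(R.from_euler('z',-CY).apply(s['eef_pos']-CR))
im=shot('side','a.png')
cv2.imwrite(f'pics/side16.png',cv2.resize(im[60:210,130:300],(680,600),interpolation=cv2.INTER_CUBIC)[:,:,::-1])
for th in np.arange(.5,-.1,-.1):
    print(round(th,2),[((proj('side',cw([0,-.115+.165*np.cos(th),.104+.165*np.sin(th)]))-[130,60]+.5)*4).round()])
E
```

```text
t: 17.1
eef_pos: [0.5373, -0.131, 0.1631]
tool_rot: [-1.272, 1.106, -1.105]
wrist_force: [0.5, -0.5, 0.8]
grip_width: 0.0002
t17.10 [ 0.5373 -0.131   0.1631] F [ 0.5 -0.5  0.8] w0.0002 jaw-1.431
[0.00019478 0.03536685 0.16311252]
0.5 [array([330., 311.])]
0.4 [array([331., 335.])]
0.3 [array([332., 359.])]
0.2 [array([334., 383.])]
0.1 [array([335., 406.])]
0.0 [array([337., 428.])]
```

View pics/side16.png

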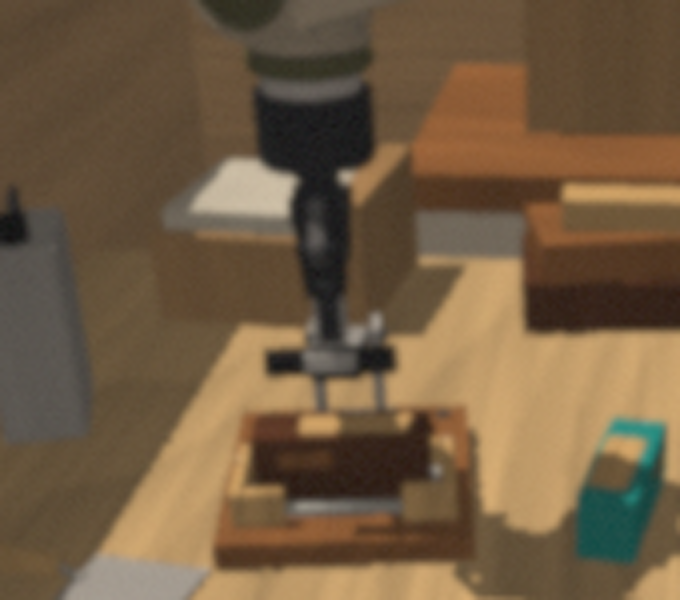

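```bash
python3 -m handwheel '[{"linear":[-3,8,0],"rotation":[0,0,0]},{"linear":[-6,16,0],"rotation":[0,0,0]},{"linear":[-8,24,0],"rotation":[0,0,0]},{"linear":[-10,32,0],"rotation":[0,0,0]},{"linear":[-11,38,0],"rotation":[0,0,0]},{"linear":[-11,43,0],"rotation":[0,0,0]},{"linear":[-11,46,0],"rotation":[0,0,0]},{"linear":[-11,46,0],"rotation":[0,0,0]}]'
python3 -m handwheel '[{"linear":[0,1,0],"rotation":[0,0,0]},{"linear":[0,2,0],"rotation":[0,0,0]},{"linear":[0,2,0],"rotation":[0,0,0]}]'
```

```text
t: 17.95
eef_pos: [0.5357, -0.1204, 0.1175]
tool_rot: [-1.272, 1.106, -1.105]
wrist_force: [-0.3, 0.3, -0.0]
grip_width: 0.0
t: 18.25
eef_pos: [0.5358, -0.1205, 0.1159]
tool_rot: [-1.272, 1.105, -1.106]
wrist_force: [-0.5, -0.9, -0.3]
grip_width: 0.0002
```

```bash
python3 -m handwheel '[{"linear":[0,1,0],"rotation":[0,0,0]},{"linear":[0,2,0],"rotation":[0,0,0]},{"linear":[0,2,0],"rotation":[0,0,0]}]'
python3 - <<'E'
from h import *
im=shot('side','a.png')
cv2.imwrite(f'pics/side17.png',cv2.resize(im[100:210,150:280],(709,600),interpolation=cv2.INTER_CUBIC)[:,:,::-1])
for th in(.2,.1,0): print(th,((proj('side',cw([0,-.115+.165*np.cos(th),.104+.165*np.sin(th)]))-[150,100]+.5)*5.454).round())
E
```

```text
t: 18.55
eef_pos: [0.5359, -0.1204, 0.114]
tool_rot: [-1.272, 1.105, -1.106]
wrist_force: [0.1, -0.1, 1.5]
grip_width: -0.0002
0.2 [346. 304.]
0.1 [348. 335.]
0 [351. 365.]
```

View pics/side17.png

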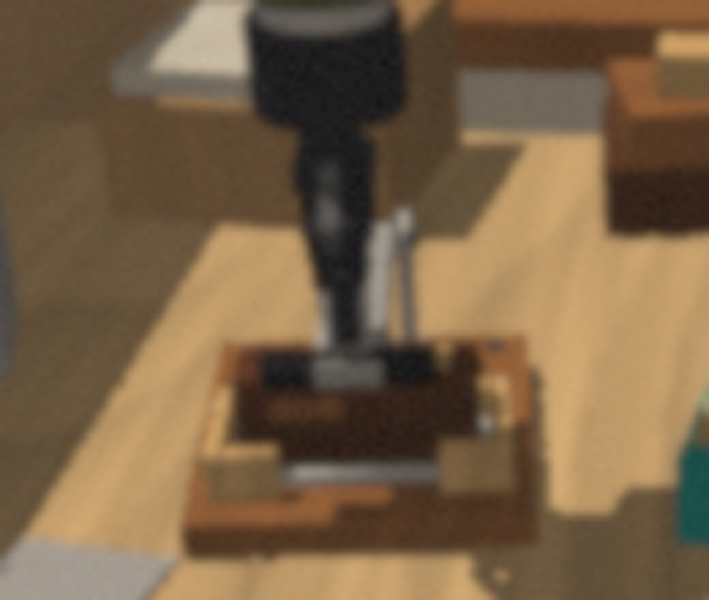

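```bash
python3 -m handwheel '[{"linear":[0,1,0],"rotation":[0,0,0]},{"linear":[0,2,0],"rotation":[0,0,0]},{"linear":[0,2,0],"rotation":[0,0,0]}]'
```

```text
t: 18.9
eef_pos: [0.536, -0.1204, 0.1137]
tool_rot: [-1.272, 1.104, -1.107]
wrist_force: [-5.1, 2.6, 16.6]
grip_width: -0.0002
```

```bash
python3 -m handwheel '[{"linear":[0,1.5,0],"rotation":[0,0,0]},{"linear":[0,1.5,0],"rotation":[0,0,0]},{"linear":[0,1.5,0],"rotation":[0,0,0]}]'
python3 -m handwheel '[{"linear":[0,-3,0],"rotation":[0,0,0]},{"linear":[0,-10,0],"rotation":[0,0,0]},{"linear":[0,-30,0],"rotation":[0,0,0]},{"linear":[0,-60,0],"rotation":[0,0,0]},{"linear":[-35,-90,0],"rotation":[0,0,0]},{"linear":[-75,-115,0],"rotation":[0,0,0]},{"linear":[-110,-130,0],"rotation":[0,0,0]},{"linear":[-125,-140,0],"rotation":[0,0,0]}]'
python3 - <<'E'
from h import *
st()
for n in('top','side'):
    im=shot(n,'a.png')
    x=dict(top=[60,200,270,420],side=[100,210,150,300])[n];c=im[x[0]:x[1],x[2]:x[3]];k=min(800/c.shape[1],600/c.shape[0])
    cv2.imwrite(f'pics/{n}18.png',cv2.resize(c,None,fx=k,fy=k,interpolation=cv2.INTER_CUBIC)[:,:,::-1])
    for th in(.1,0): print(n,th,((proj(n,cw([0,-.115+.165*np.cos(th),.104+.165*np.sin(th)]))-[x[2],x[0]]+.5)*k).round())
E
```

```text
t: 19.2
eef_pos: [0.5361, -0.1204, 0.1135]
tool_rot: [-1.272, 1.103, -1.108]
wrist_force: [-8.2, 3.1, 27.5]
grip_width: 0.0003
t: 20.0
eef_pos: [0.518, 0.0057, 0.2517]
tool_rot: [-1.272, 1.103, -1.105]
wrist_force: [-0.1, 0.1, 0.0]
grip_width: -0.0002
t20.00 [0.518  0.0057 0.2517] F [-0.1  0.1  0. ] w-0.0002 jaw-1.429
top 0.1 [166. 340.]
top 0 [162. 346.]
side 0.1 [341. 328.]
side 0 [343. 357.]
```

View pics/side18.png

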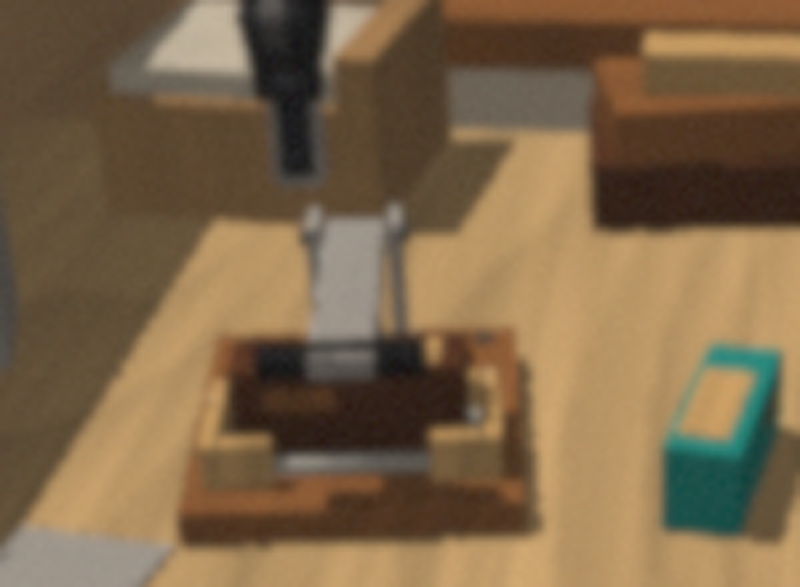

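View pics/top18.png

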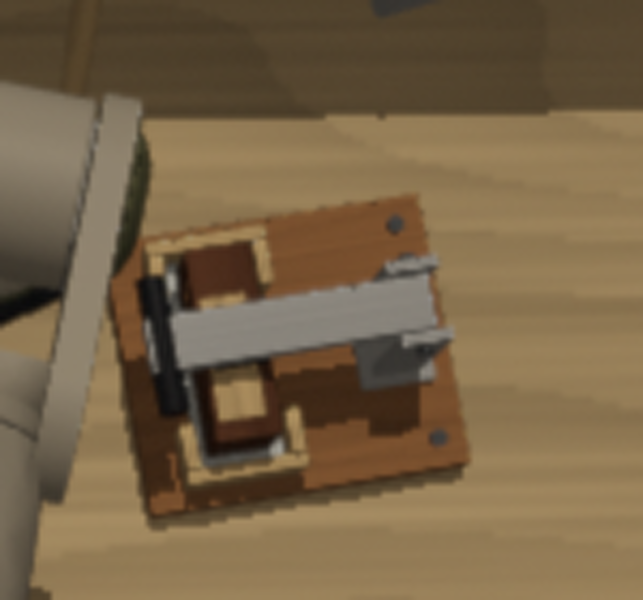

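Clamp bar at (343,358) in the side view, against (343,357) predicted for fully closed. The piece lies in the pocket and the gripper is clear.

```bash
python3 -m handwheel '[{"linear":[0,0,0],"rotation":[0,0,0]},{"linear":[0,0,0],"rotation":[0,0,0]},{"linear":[0,0,0],"rotation":[0,0,0]}]'; python3 -c "
from h import *
print(env.hand_in())"
```

```text
t: 20.4
eef_pos: [0.5184, 0.0023, 0.2494]
tool_rot: [-1.272, 1.108, -1.106]
wrist_force: [0.1, 0.0, -0.5]
grip_width: 0.0001
the job is handed in; nothing more can be done
None
```

The middle-length piece is in the cradle pocket and fully home, the clamp is closed on it, and the job was handed in at 20.4 s with the gripper clear.

- **Piece:** I picked the dark bar that measured about 127 × 42 mm, which fits the 130 × 45 one. It was not dropped.
- **Pressing home:** with the clamp open, the plate slid about 7 mm. It then stopped hard: the tool stayed at z 0.045 (0.0445 predicted) while the force rose from 5 to 35 N.
- **Clamp:** I pushed the cross-bar from behind and then down. It stopped hard with the tool tip at z 0.1135–0.114 (0.114 expected), under 27 N of push. In the last side picture the bar was within a pixel of where a closed clamp should be.
- **One misstep:** on the first press from above, the fingertip landed too far forward on the clamp end. The wrist force reached about 48 N, inside the 120 N limit. I backed off, moved the tip and finished the swing normally; the later pictures showed nothing disturbed.

No final check failed or disagreed, and the hand-in gave no verdict.

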